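# Count to the third gap and push the jar home

## Robot

A 6-joint arm with a two-finger parallel gripper is mounted at the origin on a cart in front of the work surface, level with it; the furniture and walls round the work are solid. World frame = base frame: x ahead of the robot, y to its left, z up, the work surface at z = 0. Lengths are in m, angles in rad, forces in N, time in s.
With the tool pointing down it reaches from about 0.275 to 0.725 m from the base axis. Payload 5.6 kg.
Tool frame: the origin (TCP) lies at the very end of the fingers, on their centre line; the grasp point (between the pads) lies 19 mm behind it (hold_point_z is the z of the grasp point in the tool frame, in m); z points along the fingers, y is the line along which they close (so a half turn about z gives the same grasp; the last joint's range is limited). The gripper opens to 85 mm and grips with 20 to 120 N. Pads are 22 mm wide; open, the fingers measure 114 mm over their backs; the gripper's body (76 mm by 85 mm) begins 54 mm behind the grasp point. The pads swing forward as they close: fully open they stand 13 mm farther back than shut.
Start: joints at [1.498, 0.255, 0.108, 0, -1.424, -0.285], TCP at [0.193, 0.515, 0.231] pointing down, gripper open.
Joint ranges: [-2.95, 2.95], [-1.21, 1.97], [-1.09, 1.5], [-2.87, 1.71], [-2.94, -0.07], [-3.05, 3.05]. Speed limits (rad/s): [2.57, 2.57, 3.14, 3.14, 3.14, 3.14].

## Interface

Orientations are given as a unit quaternion [x, y, z, w].
In Python, from workcell import get_obs, snapshot, job_done, hold_point_z gives the robot as it stands. The module is installed in compiled form; this text tells all that it offers.
- The arm moves only by the tool send_rows, never from a script. Its argument "commands" is a list of rows, each a list of 3 entries, a list of its own where there are three numbers: the shift along the world's x, y, z in m, then the turn about the world's z in degrees, then the closure, from -1 (fully open) to 1 (shut). In form: [[[dx, dy, dz], yaw, gripper], ...]. A call has 1 to 12 rows; each row shifts and turns the commanded pose from where the row before left it; what a row does not reach is not made up. A row lasts 1/10 s, in which the tool goes at most 50 mm and 8.59 degrees, less where a joint would pass 70% of its speed; a pose out of reach is approached as far as the arm can. A call is refused whole if a number of a shift passes 0.05 or a number of a turn 8.59, either way. A call with a gripper value outside its range is refused whole. The fingers move at their own pace and stop on an object; "squeeze" is the grip in N (left out, the last holds). Time passes only in rows, so rows that do not move let the fingers close. It gives the time, the measured TCP pose, the force, the opening and the grip force at its end, in the units of the state.
- get_obs(): the state, without advancing time (a new reading comes with each control period).
- snapshot(name): name is "scene" or "top"; returns a dict with "pixels" (400x640x3 uint8, red, green, blue), "K" (3x3 intrinsics, pixels), "xyz" and "attitude" of the camera in the world. Camera axes: x right, y down, z forward; pixel columns grow to the right and rows downward; lengths in m; the calibration is good to about 2 mm. A picture is of the moment at which its call begins. There is no depth.
- job_done(): hands the job in; it is judged then, once.
The state is a dict: "time": time; "joints": joint angles; "joint_vel": joint speeds; "effort": joint torques, N m; "ee_pos": TCP position; "orientation": TCP orientation; "wrist_force": force on the tool from outside, world axes, zero at the start; "torque": the same for the moment, N m; "width": finger opening in m; "grip_force": force on a finger pad.
Only numpy, scipy, OpenCV 4.12 (cv2) and the standard library are available. Lean on these libraries where they do the work, as an engineer would, in place of code of your own. Each camera call takes 0.05 s, during which the arm holds its last target. There are 200 camera calls.

## Task

Start at the end of the spice rack that carries the round ball and count the gaps with a fingertip along the top of the back rail: touch the rail behind the first gap, then the second, then the third (a gap with a jar in it counts too), and touch the rail no further along than that. Then push the loose spice jar that stands in front of the rack across the board into that third gap, upright and fully home against the back slat. Only push it, do not pick it up, and leave the jars in the rack, the salt shaker and the tin where they are.

Things in the scene. Friction and masses are not known exactly. Their poses are not given: they have to be found in the camera images.
- rack: Pale wooden spice-jar rack, fixed, 384 mm wide, on the wooden board that covers the hob (board top 32 mm above z = 0). Six gaps side by side, open in front and above. Origin at board level, midway along, in the plane of the front face of the back slat. x points from the rack's front to its back (the way jars go in), y along it to the left, z up. End posts 74 mm high.
- slat (a point): Centre of the front face of the rack's back slat, 26 mm above the board (slat 24 mm high): a jar is home when it touches it. The gaps in front of it are 56 mm wide, centres 60 mm apart; the dividers between them are 4 mm thick, 34 mm high and reach 46 mm forward of the slat.
- jar_mid (a point): Centre of the loose spice jar that is to be put away: clear glass jar with pale yellow contents and a steel lid, about 50 mm in diameter, 62 mm high, about 0.09 kg, upright on the board alone in front of the rack. The point lies on its axis, 31 mm above its foot; the part that collides is 53 mm high. It slides easily on the board.
- ball_end: Round wooden ball, 34 mm, on the end post at one end of the rack (left or right, it varies); fixed. Origin under its stem, on top of the end post, 74 mm above the board, 186 mm from the middle of the rack; it reaches 38 mm higher. It marks the end from which the gaps are counted.
- flat_end: Small flat wooden button, 12 mm across and 4 mm high, on the end post at the other end; fixed. Origin at its foot, 74 mm above the board.
- jar_a: Spice jar like the loose one, with pale green contents, loose, standing in a gap at the left end of the rack. Bystander. Origin at its foot.
- jar_b: Spice jar with green contents, loose, standing in another gap in the right half of the rack. Bystander. Origin at its foot.
- salt: Salt shaker, 44 mm in diameter, 90 mm high, loose on the board at the front left. Bystander. Origin at its foot.
- tin: Low round food tin, 86 mm in diameter, 40 mm high, loose on the board at the front right. Bystander. Origin at its foot.
- rail_1: Stretch of the rack's back rail behind gap 1 counted from the left (+y of the rack), fixed, 56 mm long, 16 mm wide. Origin at the centre of its top face, 70 mm above the board (102 mm above z = 0); axes as the rack's. The divider posts stand 4 mm proud between the stretches.
- rail_2: Stretch of the rack's back rail behind gap 2 counted from the left (+y of the rack), fixed, 56 mm long, 16 mm wide. Origin at the centre of its top face, 70 mm above the board (102 mm above z = 0); axes as the rack's. The divider posts stand 4 mm proud between the stretches.
- rail_3: Stretch of the rack's back rail behind gap 3 counted from the left (+y of the rack), fixed, 56 mm long, 16 mm wide. Origin at the centre of its top face, 70 mm above the board (102 mm above z = 0); axes as the rack's. The divider posts stand 4 mm proud between the stretches.
- rail_4: Stretch of the rack's back rail behind gap 4 counted from the left (+y of the rack), fixed, 56 mm long, 16 mm wide. Origin at the centre of its top face, 70 mm above the board (102 mm above z = 0); axes as the rack's. The divider posts stand 4 mm proud between the stretches.
- rail_5: Stretch of the rack's back rail behind gap 5 counted from the left (+y of the rack), fixed, 56 mm long, 16 mm wide. Origin at the centre of its top face, 70 mm above the board (102 mm above z = 0); axes as the rack's. The divider posts stand 4 mm proud between the stretches.
- rail_6: Stretch of the rack's back rail behind gap 6 counted from the left (+y of the rack), fixed, 56 mm long, 16 mm wide. Origin at the centre of its top face, 70 mm above the board (102 mm above z = 0); axes as the rack's. The divider posts stand 4 mm proud between the stretches.
- jar: The same loose spice jar as jar_mid; origin at the centre of its foot.

How it is judged:
By the outcome, as a careful person would: the job done as asked, in the order asked, and still so for the second after the job is handed in, with the robot touching nothing.
It also fails if it takes over 72 s, if anything falls off the work surface, if the arm or the gripper's body presses on something with over 40 N, if the wrist force passes 120 N, or if a joint passes its speed limit or range.

## Working session

There is one attempt and no reset: what is moved stays moved. The work goes in short steps, Python scripts to look and compute and a tool call to move; the robot and the scene stay as the last step left them, time stands still between calls to the robot, and variables do not carry over. Pictures are saved under pics/ and viewed, at most 10 in all, crops included, and the job is handed in when it is done.

Besides the shell and the picture viewer there is one more tool, called after "Request:" by a JSON object that holds its "api" and its "payload". send_rows: Moves the arm, as the interface text tells. Its arguments: {"type":"object","properties":{"commands":{"type":"array"},"squeeze":{"type":"number"}},"required":["commands"]}

```bash
mkdir -p pics; cat > h.py <<'E'
import numpy as np, cv2
from scipy.spatial.transform import Rotation as R
from workcell import get_obs, snapshot, job_done, hold_point_z
def snap(n,f=None):
    s=snapshot(n)
    if f: cv2.imwrite('pics/'+f,cv2.cvtColor(s['pixels'],cv2.COLOR_RGB2BGR))
    return s
def rot(s):
    a=np.array(s['attitude'],float)
    return a if a.shape==(3,3) else R.from_quat(a).as_matrix()
def ray(s,u,v,z):
    d=rot(s)@np.linalg.solve(np.array(s['K']),[u,v,1.]); c=np.array(s['xyz'])
    return c+d*(z-c[2])/d[2]
def proj(s,p):
    q=np.array(s['K'])@(rot(s).T@(np.array(p)-np.array(s['xyz']))); return q[:2]/q[2]
E
python3 - <<'E'
from h import *
import pickle
o=get_obs();print({k:np.round(v,3) for k,v in o.items()},hold_point_z)
for n in('scene','top'):
    s=snap(n,n+'0.png');pickle.dump(s,open(n+'0.pkl','wb'));print(n,s['xyz'],s['attitude'],np.array(s['K']).tolist())
E
```

```text
{'time': np.float64(0.0), 'joints': array([ 1.498,  0.256,  0.107, -0.   , -1.424, -0.285]), 'joint_vel': array([ 0.002,  0.001, -0.   , -0.   , -0.003,  0.001]), 'effort': array([ 0.0000e+00, -3.8664e+01,  2.3795e+01,  5.3650e+00, -6.0000e-03,
        0.0000e+00]), 'ee_pos': array([0.192, 0.515, 0.23 ]), 'orientation': array([ 0.984, -0.178, -0.   ,  0.001]), 'wrist_force': array([ 0.465, -1.754, -0.071]), 'torque': array([-0.07 ,  0.019, -0.007]), 'grip_force': np.float64(0.0), 'width': np.float64(0.085)} -0.0187
scene [-0.0941039  -0.37348677  0.61026201] [ 0.80671279 -0.32509695  0.1709534  -0.46292698] [[492.2005338288629, 0.0, 315.26236221100686], [0.0, 492.2005338288629, 195.7304450275409], [0.0, 0.0, 1.0]]
top [0.36403301 0.24391389 0.95997701] [-0.69546469  0.71574976 -0.03561228  0.05256346] [[390.3862446523958, 0.0, 321.65411867858376], [0.0, 390.3862446523958, 199.43054794284058], [0.0, 0.0, 1.0]]
```

View pics/scene0.png

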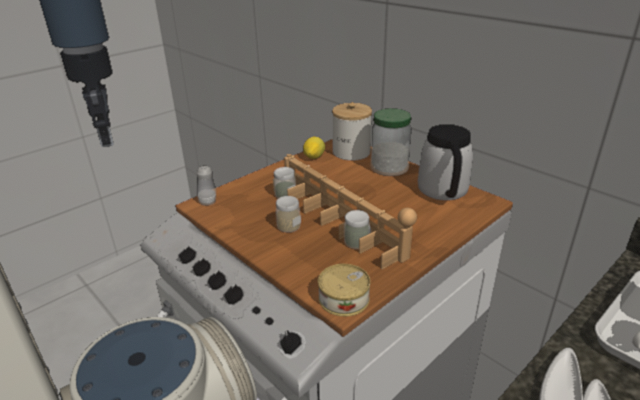

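View pics/top0.png

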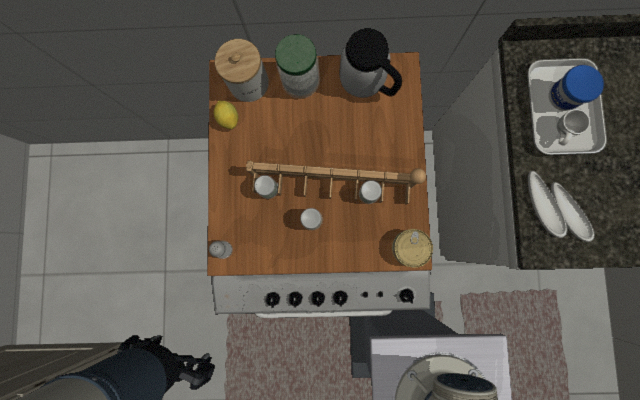

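The scene view shows the ball at (407,216), on the right-hand end of the rack, and the loose jar at (288,214). The top view has the ball at (418,177), the flat end at (250,167), the loose jar at (311,219), jar_a at (265,187) and jar_b at (371,191). Next I'll take a close-up to measure from.

```bash
python3 - <<'E'
from h import *
import pickle
s=pickle.load(open('top0.pkl','rb'));c=pickle.load(open('scene0.pkl','rb'))
b=lambda s:cv2.cvtColor(s['pixels'],cv2.COLOR_RGB2BGR)
cv2.imwrite('pics/topz.png',cv2.resize(b(s)[140:260,240:440],None,fx=4,fy=4,interpolation=cv2.INTER_CUBIC))
cv2.imwrite('pics/scz.png',cv2.resize(b(c)[140:280,260:430],None,fx=4,fy=4,interpolation=cv2.INTER_CUBIC))
E
```

```text
(no output)
```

View pics/topz.png

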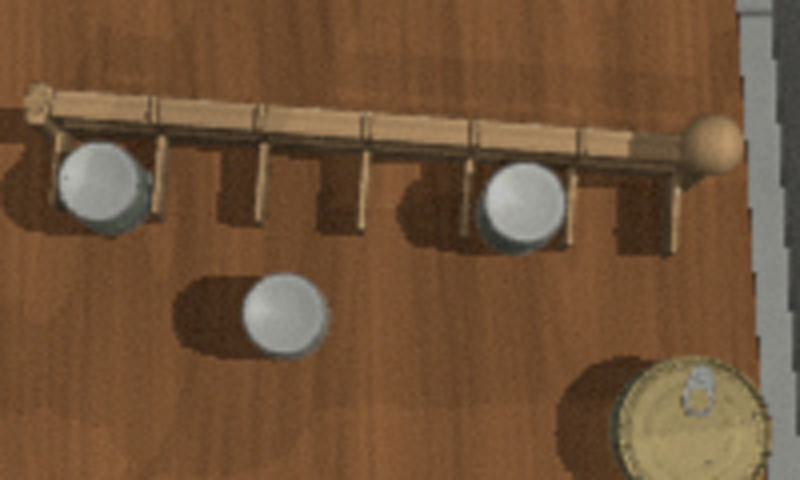

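View pics/scz.png

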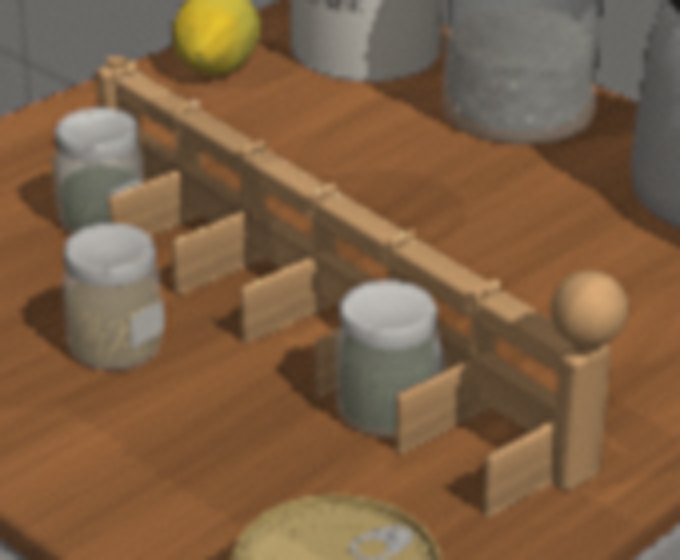

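The crops confirm it: counting from the ball (right end), gap 1 is empty, gap 2 holds jar_b and gap 3 is empty. Gap 3 lies between the rail posts at topz x≈367 and x≈472. The loose jar's lid centre is near topz (285,314).

```bash
cat > m.py <<'E'
from h import *
import pickle
s=pickle.load(open('top0.pkl','rb'));c=pickle.load(open('scene0.pkl','rb'))
f=lambda o,p:((p[0]+.5)/4-.5+o[0],(p[1]+.5)/4-.5+o[1])
T=lambda p,z:ray(s,*f((240,140),p),z)
S=lambda p,z:ray(c,*f((260,140),p),z)
posts=[(153,109),(260,117),(367,125),(472,133),(577,140)]
P=np.array([T(p,.106) for p in posts])[:,:2]
print('posts',P.round(3).tolist(),np.linalg.norm(np.diff(P,axis=0),axis=1).round(3))
Q=np.array([S(p,.106) for p in [(188,106),(253,148),(325,192),(401,240),(485,291)]])[:,:2]
print('posts scene',Q.round(3).tolist())
d=P[-1]-P[0];d/=np.linalg.norm(d)           # towards the ball
xr=np.array([-d[1],d[0]]); xr*=np.sign(xr[0]) # way jars go in
C=P.mean(0); print('d',d,'xr',xr,'yaw deg',np.degrees(np.arctan2(xr[1],xr[0])))
for i,k in enumerate((2.5,1.5,.5)): print('rail',i+1,(C+d*.06*k).round(4))
g=C+.03*d
print('ball top',T((713,145),.032+.074+.021)[:2])
fr=[T(p,.066)[:2] for p in [(362,231),(464,236)]]
print('divider front tops',np.round(fr,4),[(np.dot(q-C,xr).round(4),np.dot(q-C,d).round(4)) for q in fr])
j=T((285,314),.094)[:2];j2=S((110,249),.094)[:2]
print('jar',j,j2,'rel to gap line x,lat',np.dot(j-g,xr),np.dot(j-g,d))
for n,p in(('a',(102,181)),('b',(525,204))):
  q=T(p,.094)[:2];print(n,q,np.dot(q-C,xr),np.dot(q-C,d))
o=get_obs();print('tool y,x',R.from_quat(o['orientation']).as_matrix()[:,1].round(3),np.degrees(o['joints'][5]))
E
python3 m.py
```

```text
posts [[0.548, 0.359], [0.541, 0.299], [0.535, 0.24], [0.528, 0.182], [0.523, 0.124]] [0.06  0.06  0.058 0.058]
posts scene [[0.547, 0.359], [0.539, 0.298], [0.532, 0.238], [0.524, 0.178], [0.518, 0.119]]
d [-0.10633232 -0.99433065] xr [ 0.99433065 -0.10633232] yaw deg -6.103932843753808
rail 1 [0.519  0.0914]
rail 2 [0.5254 0.1511]
rail 3 [0.5318 0.2107]
ball top [0.51362822 0.0539205 ]
divider front tops [[0.4807 0.2442]
 [0.476  0.1856]] [(np.float64(-0.0544), np.float64(0.0022)), (np.float64(-0.0528), np.float64(0.061))]
jar [0.43179943 0.28834964] [0.43034308 0.28915017] rel to gap line x,lat -0.1076483384687332 -0.06655158438007784
a [0.50990849 0.38981104] -0.04077073166952834 -0.14574327749897006
b [0.48945488 0.15268892] -0.03589463814528126 0.09220938666605148
tool y,x [-0.35  -0.937  0.002] -16.307821378592056
```

Both views agree to within about 5 mm. Now to rail 1, fingers shut and aligned with the rack.

Request:
{"api": "send_rows", "payload": {"commands": [[[0.027,-0.035,0],1.2,1],[[0.027,-0.035,0],1.2,1],[[0.027,-0.035,0],1.2,1],[[0.027,-0.035,0],1.2,1],[[0.027,-0.035,0],1.2,1],[[0.027,-0.035,0],1.2,1],[[0.027,-0.035,0],1.2,1],[[0.027,-0.035,0],1.2,1],[[0.027,-0.035,0],1.2,1],[[0.027,-0.035,0],1.2,1],[[0.027,-0.035,0],1.2,1],[[0.027,-0.038,0],1.2,1]]}}

```text
time: 1.3
ee_pos: [0.5172, 0.0907, 0.2309]
orientation: [0.999, -0.053, -0.0, 0.0]
wrist_force: [1.7, 1.0, 0.4]
width: -0.0001
grip_force: 0.0
```

Request:
{"api": "send_rows", "payload": {"commands": [[[0,0,-0.03],0,1],[[0,0,-0.03],0,1],[[0,0,-0.02],0,1],[[0,0,0],0,1],[[0,0,0],0,1]]}}

```text
time: 1.8
ee_pos: [0.5168, 0.0921, 0.1517]
orientation: [0.999, -0.053, -0.0, 0.0]
wrist_force: [0.4, 0.4, 1.0]
width: 0.0002
grip_force: 0.0
```

```bash
python3 - <<'E'
from h import *
o=get_obs();print({k:np.round(v,3) for k,v in o.items()})
m=R.from_quat(o['orientation']).as_matrix();print(m[:,1])
s=snap('top');c=snap('scene')
b=lambda s:cv2.cvtColor(s['pixels'],cv2.COLOR_RGB2BGR)
cv2.imwrite('pics/v1.png',np.hstack([cv2.resize(b(s)[120:260,300:440],(400,400)),cv2.resize(b(c)[130:270,290:430],(400,400))]))
E
```

```text
{'time': np.float64(1.8), 'joints': array([ 4.750e-01,  2.440e-01, -1.120e-01,  1.000e-03, -1.215e+00,
        9.890e-01]), 'joint_vel': array([ 0.004, -0.019,  0.033,  0.007, -0.001, -0.   ]), 'effort': array([-1.2100e-01, -3.5349e+01,  2.1470e+01,  4.8260e+00,  1.2000e-02,
       -0.0000e+00]), 'ee_pos': array([0.517, 0.092, 0.152]), 'orientation': array([ 0.999, -0.053, -0.   ,  0.   ]), 'wrist_force': array([0.406, 0.361, 1.017]), 'torque': array([0.016, 0.019, 0.081]), 'grip_force': np.float64(0.0), 'width': np.float64(0.0)}
[-1.05989270e-01 -9.94367048e-01  6.69226541e-04]
```

View pics/v1.png

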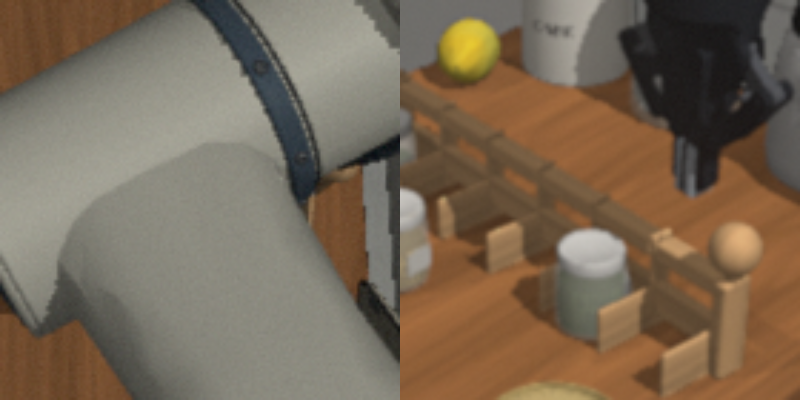

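The scene half of the view shows the shut fingertip at about (690,192), directly above the first stretch beside the ball. Descending gently.

Request:
{"api": "send_rows", "payload": {"commands": [[[0,0,-0.025],0,1],[[0,0,-0.015],0,1],[[0,0,-0.004],0,1],[[0,0,-0.003],0,1],[[0,0,-0.002],0,1],[[0,0,-0.001],0,1],[[0,0,0],0,1]]}}

```text
time: 2.6
ee_pos: [0.5171, 0.0924, 0.1021]
orientation: [0.999, -0.053, 0.001, -0.0]
wrist_force: [-0.6, 1.3, 2.4]
width: 0.0001
grip_force: 1.0
```

Request:
{"api": "send_rows", "payload": {"commands": [[[0,0,-0.001],0,1],[[0,0,-0.001],0,1],[[0,0,0],0,1]]}}

```text
time: 2.9
ee_pos: [0.5172, 0.0924, 0.1021]
orientation: [0.999, -0.053, 0.001, -0.0]
wrist_force: [-6.9, 0.9, 15.3]
width: -0.0001
grip_force: 7.6
```

Request:
{"api": "send_rows", "payload": {"commands": [[[0,0,0.025],0,1],[[0,0,0.005],0,1],[[0.002,0.02,0],0,1],[[0.002,0.02,0],0,1],[[0.002,0.018,0],0,1],[[0,0,0],0,1],[[0,0,-0.02],0,1],[[0,0,-0.005],0,1],[[0,0,-0.003],0,1],[[0,0,-0.001],0,1],[[0,0,-0.001],0,1],[[0,0,0],0,1]]}}

```text
time: 4.1
ee_pos: [0.5215, 0.1497, 0.102]
orientation: [0.999, -0.053, -0.0, 0.0]
wrist_force: [-12.0, 0.5, 18.2]
width: 0.0001
grip_force: 9.3
```

Request:
{"api": "send_rows", "payload": {"commands": [[[0,0,0.025],0,1],[[0,0,0.005],0,1],[[0.002,0.02,0],0,1],[[0.002,0.02,0],0,1],[[0.002,0.019,0],0,1],[[0,0,0],0,1],[[0,0,-0.02],0,1],[[0,0,-0.005],0,1],[[0,0,-0.003],0,1],[[0,0,-0.001],0,1],[[0,0,-0.001],0,1],[[0,0,0],0,1]]}}

```text
time: 5.3
ee_pos: [0.5273, 0.2093, 0.102]
orientation: [0.999, -0.053, -0.0, 0.0]
wrist_force: [-12.6, 0.9, 19.4]
width: 0.0
grip_force: 9.6
```

All three stretches are touched, with about 15–19 N vertical force each. Next I'll lift, turn 90° and go to the left of the loose jar with the fingers slightly open as a cradle.

Request:
{"api": "send_rows", "payload": {"commands": [[[0,0,0.03],0,1],[[0,0,0.03],-8,0.5],[[-0.009,0.0136,0],-8.2,0.5],[[-0.009,0.0136,0],-8.2,0.5],[[-0.009,0.0136,0],-8.2,0.5],[[-0.009,0.0136,0],-8.2,0.5],[[-0.009,0.0136,0],-8.2,0.5],[[-0.009,0.0136,0],-8.2,0.5],[[-0.009,0.0136,0],-8.2,0.5],[[-0.009,0.0136,0],-8.2,0.5],[[-0.009,0.0136,0],-8.2,0.5],[[-0.009,0.0136,0],-8.2,0.5]]}}

```text
time: 6.5
ee_pos: [0.4381, 0.3457, 0.1593]
orientation: [-0.666, 0.746, -0.0, -0.0]
wrist_force: [-0.6, 0.4, -0.5]
width: 0.0211
grip_force: 0.0
```

Request:
{"api": "send_rows", "payload": {"commands": [[[0,0,0],0,0.5],[[0,0,0],0,0.5]]}}

```text
time: 6.7
ee_pos: [0.4385, 0.3452, 0.1593]
orientation: [-0.67, 0.743, -0.0, -0.0]
wrist_force: [0.4, -0.8, -0.6]
width: 0.0213
grip_force: 0.0
```

```bash
python3 - <<'E'
from h import *
o=get_obs();print(o['ee_pos'],o['width'],R.from_quat(o['orientation']).as_matrix()[:,1])
s=snap('top');c=snap('scene')
b=lambda s:cv2.cvtColor(s['pixels'],cv2.COLOR_RGB2BGR)
cv2.imwrite('pics/v2.png',np.hstack([cv2.resize(b(s)[120:260,220:360],(400,400)),cv2.resize(b(c)[130:270,220:360],(400,400))]))
E
```

```text
[0.43850824 0.3451946  0.15925863] 0.0213092604053964 [-9.94703189e-01  1.02788924e-01  5.17718051e-05]
```

View pics/v2.png

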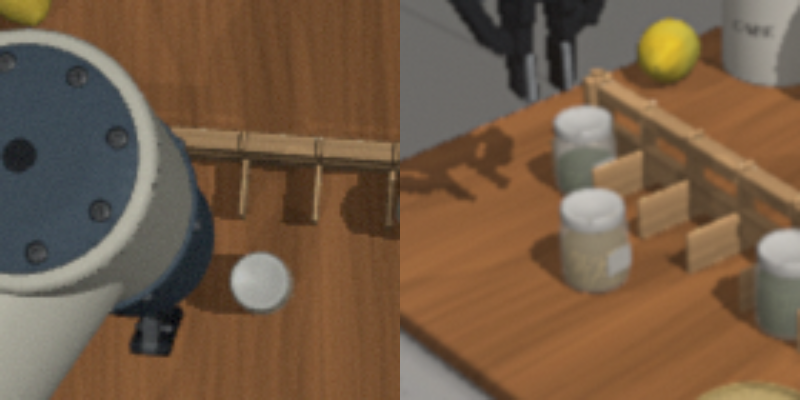

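The fingers are just left of the jar, whose lid is at v2 (260,281), and clear of jar_a. Lower, then push towards the ball end.

Request:
{"api": "send_rows", "payload": {"commands": [[[-0.001,0,-0.03],0,0.5],[[0,0,-0.03],0,0.5],[[0,0,-0.025],0,0.5],[[0,0,-0.015],0,0.5],[[0,0,-0.007],0,0.5],[[0,0,0],0,0.5],[[-0.0005,-0.005,0],0,0.5],[[-0.0005,-0.005,0],0,0.5],[[-0.0005,-0.005,0],0,0.5],[[-0.0005,-0.005,0],0,0.5]]}}

```text
time: 7.8
ee_pos: [0.4357, 0.3248, 0.0529]
orientation: [-0.668, 0.744, 0.0, 0.001]
wrist_force: [-0.1, -0.0, 0.3]
width: 0.0213
grip_force: 0.0
```

Request:
{"api": "send_rows", "payload": {"commands": [[[-0.0005,-0.005,0],0,0.5],[[-0.0005,-0.005,0],0,0.5],[[-0.0005,-0.005,0],0,0.5],[[-0.0005,-0.005,0],0,0.5],[[-0.0005,-0.005,0],0,0.5],[[-0.0005,-0.005,0],0,0.5],[[-0.0005,-0.005,0],0,0.5],[[-0.0005,-0.005,0],0,0.5],[[-0.0005,-0.005,0],0,0.5],[[0,-0.002,0],0,0.5],[[0,0,0],0,0.5]]}}

```text
time: 8.9
ee_pos: [0.4308, 0.2775, 0.0521]
orientation: [-0.668, 0.744, -0.0, -0.001]
wrist_force: [0.7, 0.8, -0.1]
width: 0.0212
grip_force: 0.3
```

```bash
python3 - <<'E'
from h import *
o=get_obs();print(o['ee_pos'],o['width'],o['wrist_force'])
s=snap('top');c=snap('scene')
b=lambda s:cv2.cvtColor(s['pixels'],cv2.COLOR_RGB2BGR)
cv2.imwrite('pics/v3.png',np.hstack([cv2.resize(b(s)[130:270,250:390],(400,400)),cv2.resize(b(c)[130:270,220:360],(400,400))]))
E
```

```text
[0.43083098 0.27750913 0.05209193] 0.02124888421842316 [ 0.72815081  0.78479991 -0.10226152]
```

View pics/v3.png

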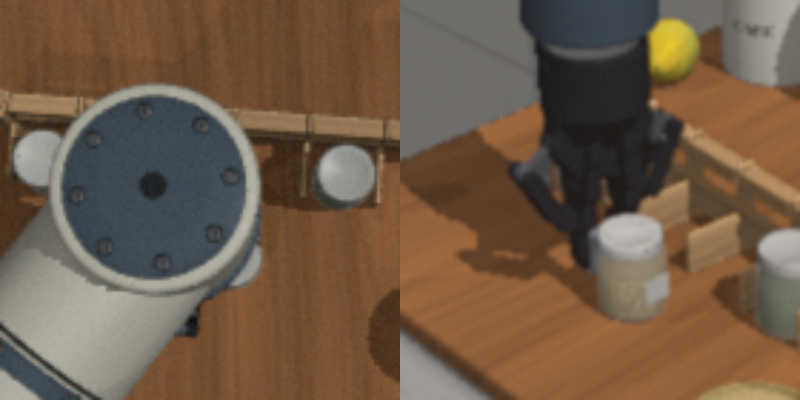

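The jar is upright in the cradle, with its lid centre at v3 (630,238) in the scene half.

```bash
cat > jar.py <<'E'
from h import *
import pickle
c=pickle.load(open('scene0.pkl','rb'))
C=np.array([.5335,.2395]);d=np.array([-.1063,-.9943]);xr=np.array([.9943,-.1063]);g=C+.03*d
def rel(p): p=np.array(p)[:2]-g; return np.round([p@xr,p@d],4)
if __name__=='__main__':
    p=ray(c,220+230*.35,130+238*.35,.094);print(p,rel(p),'tcp',rel(get_obs()['ee_pos']))
E
python3 jar.py
```

```text
[0.42122481 0.23840735 0.094     ] [-0.1115 -0.017 ] tcp [-0.1062 -0.0569]
```

Request:
{"api": "send_rows", "payload": {"commands": [[[-0.0005,-0.005,0],0,0.5],[[-0.0005,-0.005,0],0,0.5],[[-0.0005,-0.004,0],0,0.5],[[0,-0.001,0],0,0.5],[[0,0,0],0,0.5],[[0.001,0.01,0],0,0.5],[[0.002,0.02,0],0,0.5],[[0,0.01,0.03],0,0.5],[[-0.02,0,0.04],8,0.5],[[-0.04,0.02,0.03],8.2,0.5],[[-0.04,0.03,0],8.2,0.5],[[-0.02,0.03,0],8.2,0.5]]}}

```text
time: 10.2
ee_pos: [0.3133, 0.3833, 0.1517]
orientation: [0.852, -0.523, -0.0, -0.001]
wrist_force: [1.5, 0.7, -0.9]
width: 0.0214
grip_force: 0.0
```

Request:
{"api": "send_rows", "payload": {"commands": [[[-0.02,0.02,0],8.2,0.5],[[0,0,0],8.2,0.5],[[0,0,0],8.2,0.5],[[0,0,0],8.2,0.5],[[0,0,0],8.2,0.5],[[0,0,0],8.2,0.5],[[0,0,0],8.2,0.5]]}}

```text
time: 10.9
ee_pos: [0.2952, 0.4023, 0.15]
orientation: [0.999, -0.05, -0.0, 0.0]
wrist_force: [0.7, -0.0, 0.0]
width: 0.0212
grip_force: 0.0
```

```bash
python3 - <<'E'
from h import *
import pickle
from jar import rel
o=get_obs();print(o['ee_pos'],o['width'],R.from_quat(o['orientation']).as_matrix()[:,1])
s=snap('top');c=snap('scene');pickle.dump((s,c),open('v4.pkl','wb'))
for s in (s,c):
    h=cv2.cvtColor(s['pixels'],cv2.COLOR_RGB2HSV)
    m=((h[...,1]<45)&(h[...,2]>110)).astype(np.uint8)
    n,_,st,ce=cv2.connectedComponentsWithStats(m)
    for k in range(1,n):
        if 80<st[k,4]<900:
            p=ray(s,*ce[k],.094)
            if .3<p[0]<.6 and 0<p[1]<.5: print(ce[k].round(1),st[k],p.round(4),rel(p))
b=lambda s:cv2.cvtColor(s['pixels'],cv2.COLOR_RGB2BGR)
s,c=pickle.load(open('v4.pkl','rb'))
cv2.imwrite('pics/v4.png',np.hstack([cv2.resize(b(s)[140:260,270:390],(400,400)),cv2.resize(b(c)[140:280,240:380],(400,400))]))
E
```

```text
[0.29522999 0.40230745 0.15004208] 0.02116986783598875 [-1.00092794e-01 -9.94978034e-01  3.81369152e-04]
[264.3 185. ] [255 176  20  19 308] [0.5098 0.3916 0.094 ] [-0.0398 -0.1787]
[370.8 190. ] [361 181  20  19 310] [0.4908 0.1528 0.094 ] [-0.0333  0.0607]
[337.4 220. ] [328 210  20  21 320] [0.426  0.2295 0.094 ] [-0.1058 -0.0086]
[216.8 249.3] [210 243  14  13 139] [0.3687 0.4985 0.094 ] [-0.1914 -0.27  ]
[227.  250.2] [222 242  10  16  85] [0.3662 0.4759 0.094 ] [-0.1915 -0.2473]
[206.  186.8] [198 166  17  38 448] [0.3482 0.4599 0.094 ] [-0.2077 -0.2294]
[284.6 176.9] [274 167  21  22 359] [0.4941 0.3729 0.094 ] [-0.0534 -0.1585]
[305.  216.1] [293 208  24  17 326] [0.4207 0.2248 0.094 ] [-0.1106 -0.0034]
[358.3 222. ] [345 210  25  29 471] [0.4774 0.139  0.094 ] [-0.0451  0.0759]
```

View pics/v4.png

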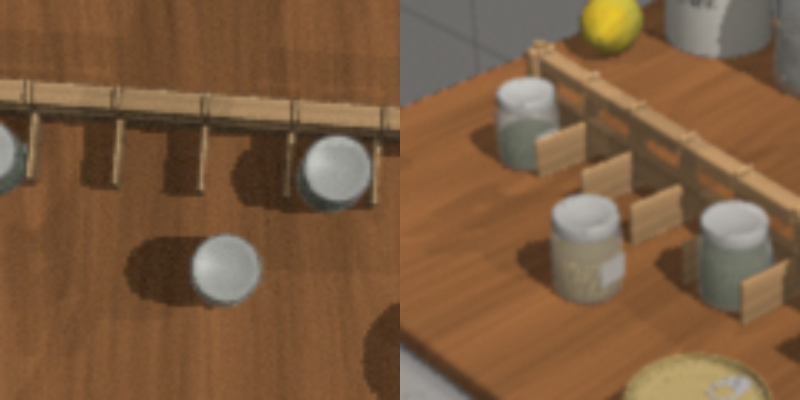

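Only the loose jar has moved. It stands upright at (0.426, 0.2295), 8.6 mm short of the gap line. jar_a and jar_b sit at −0.179 and +0.061, against gap centres of −0.18 and +0.06, so the measurements hold up. Next, in behind the jar.

Request:
{"api": "send_rows", "payload": {"commands": [[[0.019,-0.042,0],0,0.5],[[0.019,-0.042,0],0,0.5],[[0.019,-0.042,0],0,0.5],[[0.018,-0.041,0],0,0.5],[[0,0,0],0,0.5],[[0,0,-0.03],0,0.5],[[0,0,-0.03],0,0.5],[[0,0,-0.025],0,0.5],[[0,0,-0.013],0,0.5],[[0,0,0],0,0.5],[[0,0,0],0,0.5]]}}

```text
time: 12.1
ee_pos: [0.3707, 0.2354, 0.0525]
orientation: [0.999, -0.054, 0.0, 0.0]
wrist_force: [-0.3, 0.7, -0.2]
width: 0.0214
grip_force: 0.0
```

```bash
python3 -c "
from jar import *
o=get_obs();print(o['ee_pos'],rel(o['ee_pos']),o['wrist_force'])"
```

```text
[0.37070956 0.23535611 0.05254884] [-0.1614 -0.0086] [-0.32937869  0.68038297 -0.183626  ]
```

Request:
{"api": "send_rows", "payload": {"commands": [[[0.005,-0.0005,0],0,0.5],[[0.005,-0.0005,0],0,0.5],[[0.005,-0.0005,0],0,0.5],[[0.005,-0.0005,0],0,0.5],[[0.005,-0.0005,0],0,0.5],[[0.0039,-0.0017,0],0,0.5],[[0.0039,-0.0017,0],0,0.5],[[0.0039,-0.0017,0],0,0.5],[[0.0039,-0.0017,0],0,0.5],[[0.0039,-0.0017,0],0,0.5],[[0.0039,-0.0017,0],0,0.5],[[0.0039,-0.0017,0],0,0.5]]}}

```text
time: 13.3
ee_pos: [0.423, 0.2201, 0.0521]
orientation: [0.999, -0.053, -0.0, 0.0]
wrist_force: [-1.2, 1.2, 2.2]
width: 0.0214
grip_force: 1.0
```

Request:
{"api": "send_rows", "payload": {"commands": [[[0,0,0],0,0.5]]}}

```text
time: 13.4
ee_pos: [0.4232, 0.22, 0.052]
orientation: [0.999, -0.053, 0.0, 0.0]
wrist_force: [-0.3, 0.0, -0.3]
width: 0.0213
grip_force: 0.0
```

```bash
python3 - <<'E'
from jar import *
o=get_obs();print(o['ee_pos'],rel(o['ee_pos']),o['wrist_force'])
s=snap('top');c=snap('scene')
b=lambda s:cv2.cvtColor(s['pixels'],cv2.COLOR_RGB2BGR)
cv2.imwrite('pics/v5.png',np.hstack([cv2.resize(b(s)[140:260,270:390],(400,400)),cv2.resize(b(c)[160:260,270:370],(400,400),interpolation=cv2.INTER_CUBIC)]))
E
```

```text
[0.42324751 0.22001405 0.05201581] [-0.1076  0.0011] [-0.28093332  0.02690814 -0.33540655]
```

View pics/v5.png

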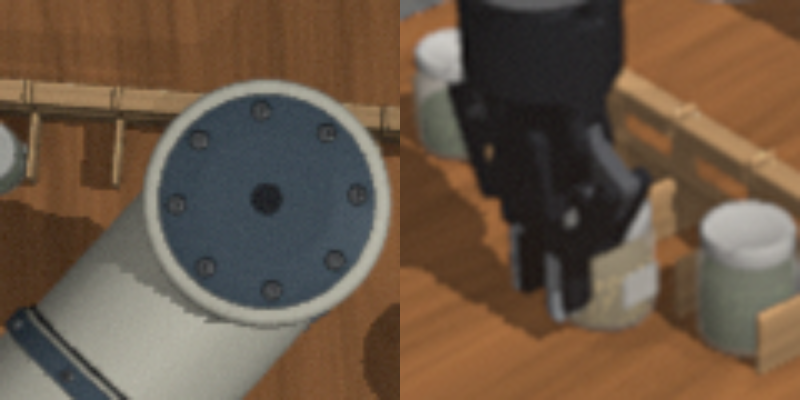

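The jar is upright in the cradle at the gap mouth (v5 scene half, about (620,270)). Pushing on in.

Request:
{"api": "send_rows", "payload": {"commands": [[[0.004,-0.0004,0],0,0.5],[[0.004,-0.0004,0],0,0.5],[[0.004,-0.0004,0],0,0.5],[[0.004,-0.0004,0],0,0.5],[[0.004,-0.0004,0],0,0.5],[[0.004,-0.0004,0],0,0.5]]}}

```text
time: 14.1
ee_pos: [0.4471, 0.2179, 0.0521]
orientation: [0.999, -0.053, -0.0, 0.0]
wrist_force: [-0.6, 0.3, 1.2]
width: 0.0211
grip_force: 0.5
```

Request:
{"api": "send_rows", "payload": {"commands": [[[0.004,-0.0004,0],0,0.5],[[0.004,-0.0004,0],0,0.5],[[0.003,-0.0003,0],0,0.5],[[0.001,0,0],0,0.5]]}}

```text
time: 14.5
ee_pos: [0.459, 0.2168, 0.0521]
orientation: [0.999, -0.053, -0.0, 0.0]
wrist_force: [-2.4, 0.1, 0.8]
width: 0.0212
grip_force: 0.6
```

Request:
{"api": "send_rows", "payload": {"commands": [[[0.001,0,0],0,0.5],[[0.001,0,0],0,0.5],[[0.001,0,0],0,0.5]]}}

```text
time: 14.8
ee_pos: [0.4617, 0.2169, 0.0522]
orientation: [0.999, -0.053, 0.0, -0.0]
wrist_force: [-1.3, -0.1, 0.9]
width: 0.0211
grip_force: 0.5
```

Request:
{"api": "send_rows", "payload": {"commands": [[[0.001,0,0],0,0.5],[[0.001,0,0],0,0.5],[[0.001,0,0],0,0.5],[[0,0,0],0,0.5]]}}

```text
time: 15.2
ee_pos: [0.4649, 0.2168, 0.0521]
orientation: [0.999, -0.053, 0.0, -0.0]
wrist_force: [-1.0, -1.0, 0.6]
width: 0.0213
grip_force: 0.3
```

Request:
{"api": "send_rows", "payload": {"commands": [[[0.001,0,0],0,0.5],[[0,0,0],0,0.5]]}}

```text
time: 15.4
ee_pos: [0.4659, 0.2169, 0.0522]
orientation: [0.999, -0.053, 0.0, -0.0]
wrist_force: [-2.4, 0.2, 0.3]
width: 0.0214
grip_force: 0.4
```

Request:
{"api": "send_rows", "payload": {"commands": [[[0.001,0,0],0,0.5],[[0.001,0,0],0,0.5],[[0,0,0],0,0.5]]}}

```text
time: 15.7
ee_pos: [0.4676, 0.2168, 0.052]
orientation: [0.999, -0.053, -0.0, 0.0]
wrist_force: [-2.4, 0.2, 0.1]
width: 0.0214
grip_force: 0.8
```

Request:
{"api": "send_rows", "payload": {"commands": [[[0.001,0,0],0,0.5],[[0,0,0],0,0.5]]}}

```text
time: 15.9
ee_pos: [0.4678, 0.2167, 0.0519]
orientation: [0.999, -0.053, -0.001, 0.0]
wrist_force: [-4.3, 0.5, 2.6]
width: 0.0216
grip_force: 2.5
```

Request:
{"api": "send_rows", "payload": {"commands": [[[0.001,0,0],0,0.5],[[0,0,0],0,0.5]]}}

```text
time: 16.1
ee_pos: [0.4679, 0.2166, 0.0519]
orientation: [0.999, -0.053, -0.002, 0.0]
wrist_force: [-8.9, 1.6, 5.5]
width: 0.0212
grip_force: 4.2
```

The push has stalled against something solid at about 9 N. Back straight off, lift and look.

Request:
{"api": "send_rows", "payload": {"commands": [[[-0.003,0,0],0,0.5],[[-0.01,0.001,0],0,0.5],[[-0.03,0.003,0],0,0.5],[[-0.03,0.003,0],0,0.5],[[0,0,0.03],0,0.5],[[0,0,0.04],0,0.5],[[-0.02,0.04,0.03],0,0.5],[[-0.02,0.04,0],0,0.5],[[-0.03,0.04,0],0,0.5],[[-0.03,0.04,0],0,0.5],[[0,0,0],0,0.5]]}}

```text
time: 17.2
ee_pos: [0.2953, 0.3848, 0.15]
orientation: [0.999, -0.051, 0.0, -0.001]
wrist_force: [0.6, -0.6, 0.2]
width: 0.0215
grip_force: 0.0
```

```bash
python3 - <<'E'
from jar import *
s=snap('top');c=snap('scene')
h=cv2.cvtColor(s['pixels'],cv2.COLOR_RGB2HSV)
m=((h[...,1]<45)&(h[...,2]>110)).astype(np.uint8)
n,_,st,ce=cv2.connectedComponentsWithStats(m)
for k in range(1,n):
    if 80<st[k,4]<900:
        p=ray(s,*ce[k],.094)
        if .3<p[0]<.6 and 0<p[1]<.55: print(ce[k].round(1),st[k],p.round(4),rel(p))
b=lambda s:cv2.cvtColor(s['pixels'],cv2.COLOR_RGB2BGR)
cv2.imwrite('pics/v6.png',np.hstack([cv2.resize(b(s)[140:260,290:410],(400,400)),cv2.resize(b(c)[140:280,280:420],(400,400))]))
E
```

```text
[264.4 185. ] [255 176  20  19 309] [0.5097 0.3915 0.094 ] [-0.0398 -0.1786]
[344.  186.7] [334 177  21  20 309] [0.5001 0.2123 0.094 ] [-0.0303  0.0006]
[370.8 190. ] [361 181  20  19 310] [0.4908 0.1528 0.094 ] [-0.0333  0.0607]
[216.7 249.3] [210 243  14  13 138] [0.3688 0.4989 0.094 ] [-0.1914 -0.2704]
[226.9 250.7] [220 242  12  16  83] [0.365  0.4761 0.094 ] [-0.1926 -0.2473]
```

View pics/v6.png

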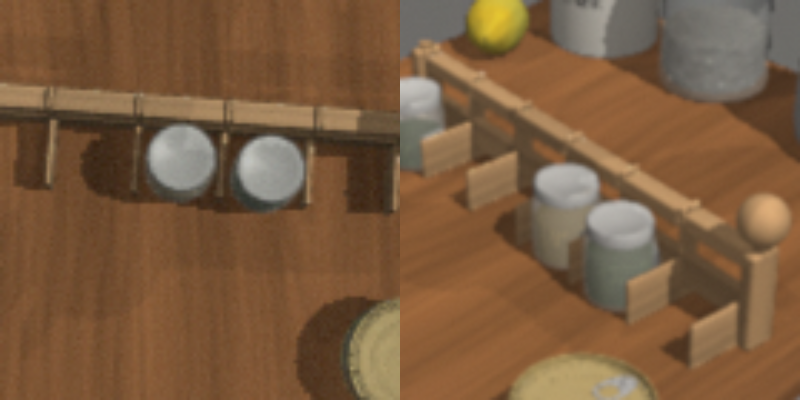

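The jar stands upright and centred in the third gap (v6 top half, (181,158)), against the slat. The bystander jars, the salt shaker and the tin are undisturbed, and the arm is clear. Handing in.

```bash
python3 -c "
from workcell import job_done
print(job_done())"
```

```text
the job is handed in; nothing more can be done
None
```

I touched the rail behind gaps 1, 2 and 3 in order from the ball end, then pushed the loose jar upright into the third gap until it stopped against the back slat; the job is handed in, but no verdict came back.

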